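# Pack up a tack-welded tongue plate with a taper wedge

## Task

The tongue plate is only tack-welded to the plate bolted down on the riser block, and its free end hangs in the air, sagging a little differently each time. Before it is welded out, slide the steel taper wedge, thin end first and lying flat on the table, straight in under the middle of the free end until it just bears against the tongue and stays there to carry it. Be gentle, the tacks crack easily: the wedge must never press on the tongue with more than 15 N, do not lean on the set-up with the robot, and leave the chipping hammer, the magnet and the tape measure where they lie.

Things in the scene. Friction and masses are not known exactly. Their poses are not given: they have to be found in the camera images.
- setup: fixed: a dark steel plate bolted down on a riser block, with a tongue plate 170 x 90 mm, 10 mm thick, tacked to it in line and overhanging the table. Origin: on the table, plumb below the middle of the tongue's free edge. +x: along the tongue from the free edge to the riser (the way the wedge goes in); y across; z up
- tacks (a point): a point on the set-up (x = 170, y = 0, z = 28 mm in its frame): middle of the tacked seam, at the tongue's underside. Here the underside is 28 mm above the table; at the free edge it is 19 to 28 mm, how much it sags is not told. The tongue springs about 0.1 mm per newton at the free edge
- strap (a point): a point on the set-up (x = 215, y = 0, z = 54 mm): middle of the top of the hold-down strap, 150 mm long across the plate, with studs 82 mm high at y = +-62 mm. Riser block below from x = 167 mm; behind the strap an upright web 100 mm high at x = 297 mm
- wedge: loose steel taper wedge, 130 mm long, 40 mm wide, about 0.8 kg, level underside, sloping top: 32 mm thick at the butt (x = -65 mm), 8 mm at the toe (x = +65 mm). Origin: middle of its underside. +x: from butt to toe; z up. Grasp it across the 40 mm near its middle; the butt is an upright flat face 40 x 32 mm to push on
- chip_hammer: bystander: chipping hammer, 116 x 190 mm, 27 mm high, lying beside the set-up; origin at the middle of its underside
- magnet: bystander: arrow-shaped welding magnet, 70 x 99 mm, 15 mm high; origin at the middle of its underside
- tape_measure: bystander: tape measure, 71 x 91 mm, 34 mm high; origin at the middle of its underside
Things that resemble listed ones, but are neither listed nor needed, are in the scene too. There is more than one size of the wedge; the one meant has the size given above.

How it is judged:
By the outcome, as a careful person would: the job done as asked, in the order asked, and still so for the second after the job is handed in, with the robot touching nothing.
It also fails if it takes over 70 s, if anything falls off the work surface, if the arm or the gripper's body presses on something with over 40 N, if the wrist force passes 120 N, or if a joint passes its speed limit or range.

## Robot

A 6-joint arm with a two-finger parallel gripper is mounted at the origin on a cart in front of the work surface, level with it; the furniture and walls round the work are solid. World frame = base frame: x ahead of the robot, y to its left, z up, the work surface at z = 0. Lengths are in m, angles in degrees, forces in N, time in s.
With the tool pointing down it reaches from about 0.3 to 0.875 m from the base axis. Payload 4.2 kg.
Tool frame: the origin (TCP) lies midway between the tips of the shut fingers; the grasp point (between the pads) lies 19 mm behind it; z points along the fingers, y is the line along which they close (so a half turn about z gives the same grasp; the last joint's range is limited). The gripper opens to 85 mm and grips with 20 to 120 N. Pads are 22 mm wide; open, the fingers measure 114 mm over their backs; the gripper's body (76 mm by 85 mm) begins 54 mm behind the grasp point. The pads swing forward as they close: fully open they stand 13 mm farther back than shut.
Start: joints at [71.677, 18.312, 89.639, -0, 72.044, -1.146], TCP at [0.17, 0.549, 0.231] pointing down, gripper open.
Joint ranges: [-177.97, 177.97], [-48.28, 115.42], [12.27, 149.76], [-77.06, 257.06], [2.81, 150.46], [-146.56, 146.56]. Speed limits (degrees/s): [147.25, 147.25, 180, 180, 180, 180].

## Interface

Orientations are given as [roll, pitch, yaw] about the fixed x, y, z axes, in that order (R = Rz(yaw) Ry(pitch) Rx(roll)).
In Python, from workcell import read_state, get_image, calibration, env, models gives the robot as it stands.
- The arm moves only by the tool send_rows, never from a script. Its argument "rows" is a list of rows, each a list of 2 entries, a list of its own where there are three numbers: the shift along the tool's x, y, z in m, then the turn about the tool's z in degrees. A call has 1 to 5 rows; each row is the pose to reach, as a shift and turn from the pose commanded when the call began, along the tool's axes at that moment; what a row does not reach only later rows make up. A row lasts 1/10 s, in which the tool goes at most 50 mm and 8.59 degrees, less where a joint would pass 70% of its speed; a pose out of reach is approached as far as the arm can. A call with a gripper value outside its range is refused whole. "hand" is the opening, from 0 (shut) to 1 (fully open), set as the call begins (left out, the last holds). The fingers move at their own pace and stop on an object; "force" is the grip in N (left out, the last holds). Time passes only in rows, so rows that repeat a pose let the fingers close. It gives the time, the measured TCP pose, the force, the opening and the grip force at its end, in the units of the state.
- read_state(): the state, without advancing time (a new reading comes with each control period).
- get_image(name): name is "side" or "top"; returns the picture (420x560x3 uint8, red, green, blue); there is no depth.
- calibration(name): a dict with "K" (3x3 intrinsics, pixels), "rvec" (rotation vector, rad) and "tvec" (3), from world to camera coordinates, as OpenCV has them. Camera axes: x right, y down, z forward; pixel columns grow to the right and rows downward; lengths in m; the calibration is good to about 2 mm. A picture is of the moment at which its call begins. calibration takes no time and is no camera call.
- env.sign_off(): hands the job in; it is judged then, once.
Trained networks look in the newest picture that a camera, given by its name, has taken for a name from the list of things; names that differ only in an ending like _2 or _b are one class to them, and where a whole thing is asked for, a point or a joint stands for the part that bears it (a point fixed in the world has none). Each returns a list of dicts, best first, with "confidence" (0 to 1); they miss things now and then, are a little off and sometimes report something else, mostly with a low value. They report only what shows in the picture. A call takes as long as a camera call. They do not tell look-alikes from the thing itself.
- models.look_for(camera, name): "position" ([x, y, z] in m, in the coordinates of the camera as it stood for that picture, good to about 4 mm: the middle of the surface that is visible of it).
- models.cut_out(camera, name): "mask" (420x560 bool, what is visible of it).
The state is a dict: "time_s": time; "joints": joint angles; "joint_velocities": joint speeds; "effort": joint torques, N m; "position": TCP position; "eef_rot": TCP orientation; "contact_force": force on the tool from outside, world axes, zero at the start; "torque": the same for the moment, N m; "width": finger opening in m; "finger_force": force on a finger pad.
Only numpy, scipy, OpenCV 4.12 (cv2) and the standard library are available. Lean on these libraries where they do the work, as an engineer would, in place of code of your own. Each camera call takes 0.05 s, during which the arm holds its last target. There are 200 camera calls.

## Working session

There is one attempt and no reset: what is moved stays moved. The work goes in short steps, Python scripts to look and compute and a tool call to move; the robot and the scene stay as the last step left them, time stands still between calls to the robot, and variables do not carry over. Pictures are saved under pics/ and viewed, at most 10 in all, crops included, and the job is handed in when it is done.

Besides the shell and the picture viewer there is one more tool, called after "Call:" by a JSON object that holds its "method" and its "body", one argument or row to a line. send_rows: Moves the arm, as the interface text tells. Its arguments: {"type":"object","properties":{"rows":{"type":"array","items":{"type":"array"}},"hand":{"type":"number"},"force":{"type":"number"}},"required":["rows"]}

```bash
mkdir -p pics; ls; cat > h.py <<'E'
import numpy as np, cv2
from workcell import read_state, get_image, calibration, env, models
def cam(n):
    c=calibration(n); R=cv2.Rodrigues(np.array(c["rvec"],float))[0]; return np.array(c["K"],float),R,np.array(c["tvec"],float).ravel()
def c2w(n,p):
    K,R,t=cam(n); return R.T@(np.array(p)-t)
def w2p(n,P):
    K,R,t=cam(n); q=(np.atleast_2d(P)@R.T+t)@K.T; return q[:,:2]/q[:,2:]
def p2w(n,uv,z):
    K,R,t=cam(n); uv=np.atleast_2d(uv); d=np.c_[uv,np.ones(len(uv))]@np.linalg.inv(K).T@R; o=-R.T@t
    return o+d*((z-o[2])/d[:,2])[:,None]
def save(n,im): cv2.imwrite("pics/"+n+".png",cv2.cvtColor(im,cv2.COLOR_RGB2BGR))
E
python3 - <<'E'
from h import *
np.set_printoptions(precision=4,suppress=True)
for n in("top","side"):
    im=get_image(n); save(n+"0",im)
    K,R,t=cam(n); print(n,-R.T@t,K[0,0])
    for o in("setup","wedge","chip_hammer","magnet","tape_measure"):
        for d in models.look_for(n,o): 
            P=c2w(n,d["position"]); print(o,round(d["confidence"],2),P,w2p(n,P)[0])
s=read_state(); print(s)
E
```

```text
pics
top [0.4518 0.1213 1.0819] 412.9619259882939
wedge 0.69 [ 0.7897 -0.1324  0.0263] [373.3269 151.7773]
wedge 0.6 [0.5201 0.2866 0.0232] [211.9026 252.0453]
wedge 0.4 [ 0.503  -0.1227  0.0439] [374.08   260.2271]
chip_hammer 0.58 [0.7483 0.2088 0.0249] [244.2484 165.8214]
magnet 0.71 [0.5203 0.2893 0.0241] [210.7945 251.9607]
magnet 0.58 [ 0.4387 -0.0744  0.0187] [353.3331 286.0002]
tape_measure 0.74 [0.6048 0.4428 0.0343] [151.6555 218.0536]
side [ 0.4353 -0.7046  0.8123] 508.530612981379
setup 0.9 [ 0.4812 -0.1449  0.0403] [235.5274 340.3687]
setup 0.48 [ 0.4344 -0.0662  0.0136] [206.5157 319.6851]
wedge 0.87 [0.5081 0.285  0.0226] [221.8187 200.8604]
wedge 0.68 [ 0.7774 -0.1453  0.0215] [387.4411 320.7564]
chip_hammer 0.81 [0.7377 0.2042 0.0212] [320.0063 210.419 ]
chip_hammer 0.19 [ 0.4876 -0.1462  0.0388] [239.1612 340.8826]
magnet 0.57 [ 0.4347 -0.0664  0.0121] [206.6903 320.2078]
tape_measure 0.84 [0.6029 0.4243 0.0382] [250.3157 160.2891]
{'time_s': 0.6, 'joints': array([71.6773, 18.3109, 89.6425, -0.    , 72.0432, -1.1454]), 'joint_velocities': array([ 0.0204, -0.0148, -0.1025, -0.0354,  0.0381,  0.0031]), 'effort': array([ -0.0001, -41.5176, -23.4324,  -0.0002,   0.    ,   0.    ]), 'position': array([0.1698, 0.5493, 0.2313]), 'eef_rot': array([179.9966,   0.0001, 162.8227]), 'contact_force': array([ 0.4033,  1.0777, -0.2403]), 'torque': array([-0.0826,  0.0014, -0.0122]), 'finger_force': 0.0, 'width': 0.0855716596494224}
```

View pics/top0.png

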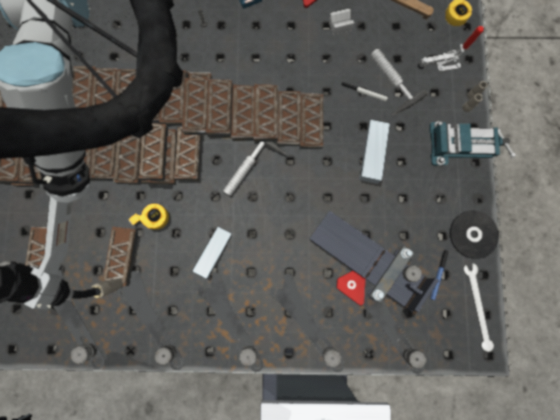

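View pics/side0.png

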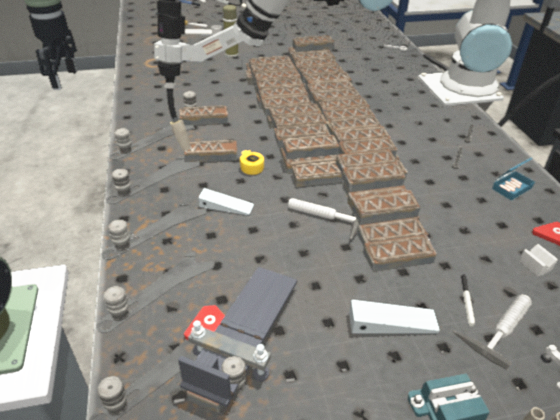

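Top view: two wedge candidates, A at (212,252) and B at (375,152). The tongue's free edge is near (322,226), with the red magnet at (352,287) and the hammer at (245,166). A is about 49 px (~126 mm) long and B about 61 px (~157 mm), so A fits the description. I'll confirm this in an enlarged crop and by fitting the model.

```bash
cat > fit.py <<'E'
from h import *
from scipy.optimize import minimize
def wpts(L,W,a,b): return np.array([[s*L/2,q*W/2,z] for s,hh in((-1,a),(1,b)) for q in(-1,1) for z in(0,hh)])
def place(P,p):
    c,s=np.cos(p[2]),np.sin(p[2]); return P@np.array([[c,s,0],[-s,c,0],[0,0,1]])+[p[0],p[1],0]
def soft(n,P,S=4):
    uv=cv2.convexHull((w2p(n,P)*S*16+S*8).round().astype(np.int32))
    m=np.zeros((420*S,560*S),np.uint8); cv2.fillConvexPoly(m,uv,255,shift=4)
    return cv2.resize(m,(560,420),interpolation=cv2.INTER_AREA)/255.
def fitw(masks,dims,p0):
    P=wpts(*dims)
    f=lambda p:sum(np.abs(soft(n,place(P,p))-m).sum() /m.sum() for n,m in masks.items())
    r=minimize(f,p0,method="Nelder-Mead",options=dict(initial_simplex=np.array(p0)+np.array([[0,0,0],[.008,0,0],[0,.008,0],[0,0,.1]]),xatol=1e-4,fatol=1e-4))
    return r.x,r.fun
def mask_at(n,o,P):
    for d in models.cut_out(n,o):
        if d["mask"].any():
            v,u=np.nonzero(d["mask"]); q=w2p(n,P)[0]
            if np.hypot(u.mean()-q[0],v.mean()-q[1])<15: return d["mask"].astype(float)
E
python3 - <<'E'
from fit import *
np.set_printoptions(precision=4,suppress=True)
ims={n:get_image(n) for n in("top","side")}
for nm,P in(("A",[.514,.286,.01]),("B",[.783,-.138,.015])):
    M={n:mask_at(n,"wedge",P) for n in ims}; M={k:v for k,v in M.items() if v is not None}
    print(nm,{k:v.sum() for k,v in M.items()})
    for n,m in M.items():
        r=cv2.minAreaRect(np.argwhere(m>0)[:,::-1].astype(np.float32)); print(n,r)
        y0=np.deg2rad(20)
    for dims in((.13,.04,.032,.008),(.16,.06,.04,.01)):
      best=[]
      for y in np.arange(0,360,30):
        best.append(fitw(M,dims,[P[0],P[1],np.deg2rad(y)]))
      best.sort(key=lambda b:b[1])
      for x,f in best[:1]+[b for b in best if np.cos(b[0][2]-best[0][0][2])<0][:1]: print(dims,x[:2],np.rad2deg(x[2])%360,f)
def crop(n,u,v,w,h): return cv2.resize(ims[n][v:v+h,u:u+w],(400,300),interpolation=cv2.INTER_CUBIC)
save("crops",np.vstack([np.hstack([crop("top",180,222,64,48),crop("side",186,172,80,60)]),np.hstack([crop("top",300,205,100,75),crop("side",180,255,136,102)])]))
E
```

```text
A {'top': np.float64(812.0), 'side': np.float64(805.0)}
top ((211.89231872558594, 251.43846130371094), (16.620655059814453, 51.47441101074219), 29.744882583618164)
side ((224.67433166503906, 203.75230407714844), (53.638275146484375, 18.10291862487793), 16.699243545532227)
(0.13, 0.04, 0.032, 0.008) [0.5207 0.2896] 332.7109494957884 0.2640140433984688
(0.13, 0.04, 0.032, 0.008) [0.5201 0.2902] 150.40902519538005 0.4676824612903632Traceback (most recent call last):
  File "<stdin>", line 13, in <module>
  File "fit.py", line 13, in fitw
    r=minimize(f,p0,method="Nelder-Mead",options=dict(initial_simplex=np.array(p0)+np.array([[0,0,0],[.008,0,0],[0,.008,0],[0,0,.1]]),xatol=1e-4,fatol=1e-4))
    res = _minimize_neldermead(fun, x0, args, callback, bounds=bounds,
                               **options)
    fsim[j] = func(sim[j])
              ~~~~^^^^^^^^
    fx = function(np.copy(x), *(wrapper_args + args))
  File "fit.py", line 12, in <lambda>
    f=lambda p:sum(np.abs(soft(n,place(P,p))-m).sum() /m.sum() for n,m in masks.items())
               ~~~^^^^^^^^^^^^^^^^^^^^^^^^^^^^^^^^^^^^^^^^^^^^^^^^^^^^^^^^^^^^^^^^^^^^^^
  File "fit.py", line 12, in <genexpr>
    f=lambda p:sum(np.abs(soft(n,place(P,p))-m).sum() /m.sum() for n,m in masks.items())
                          ~~~~^^^^^^^^^^^^^^
  File "fit.py", line 7, in soft
    uv=cv2.convexHull((w2p(n,P)*S*16+S*8).round().astype(np.int32))
                       ~~~^^^^^
  File "h.py", line 8, in w2p
    K,R,t=cam(n); q=(np.atleast_2d(P)@R.T+t)@K.T; return q[:,:2]/q[:,2:]
          ~~~^^^
  File "h.py", line 4, in cam
    c=calibration(n); R=cv2.Rodrigues(np.array(c["rvec"],float))[0]; return np.array(c["K"],float),R,np.array(c["tvec"],float).ravel()
ValueError: time passes only in moves, steps and waits
```

```bash
cat > mk.py <<'E'
import re
s=open('h.py').read()
s=s.replace('def cam(n):\n    c=calibration(n);','import functools\n@functools.lru_cache(None)\ndef cam(n):\n    c=calibration(n);')
open('h.py','w').write(s)
E
python3 mk.py; cat > a.py <<'E'
from fit import *
np.set_printoptions(precision=4,suppress=True)
ims={n:get_image(n) for n in("top","side")}
def crop(n,u,v,w,h): return cv2.resize(ims[n][v:v+h,u:u+w],(400,300),interpolation=cv2.INTER_CUBIC)
save("crops",np.vstack([np.hstack([crop("top",180,222,64,48),crop("side",186,172,80,60)]),np.hstack([crop("top",300,205,100,75),crop("side",180,255,136,102)])]))
B={n:mask_at(n,"wedge",[.783,-.138,.015]) for n in ims}
for n,m in B.items():
    if m is not None: print("B",n,cv2.minAreaRect(np.argwhere(m>0)[:,::-1].astype(np.float32)))
for n in ims:
    print(n,[(round(d["confidence"],2),d["mask"].sum(),np.argwhere(d["mask"]).mean(0)) for d in models.cut_out(n,"setup")])
print(read_state()["time_s"])
E
python3 a.py
```

```text
B top ((374.2834777832031, 151.2449493408203), (21.631824493408203, 60.783287048339844), 9.865806579589844)
B side ((393.5, 316.0), (32.0, 89.0), 90.0)
top [(0.86, np.int64(4741), array([262.3902, 372.3548])), (0.4, np.int64(648), array([285.8735, 351.6281]))]
side [(0.95, np.int64(7647), array([340.0651, 234.1182]))]
1.1
```

View pics/crops.png

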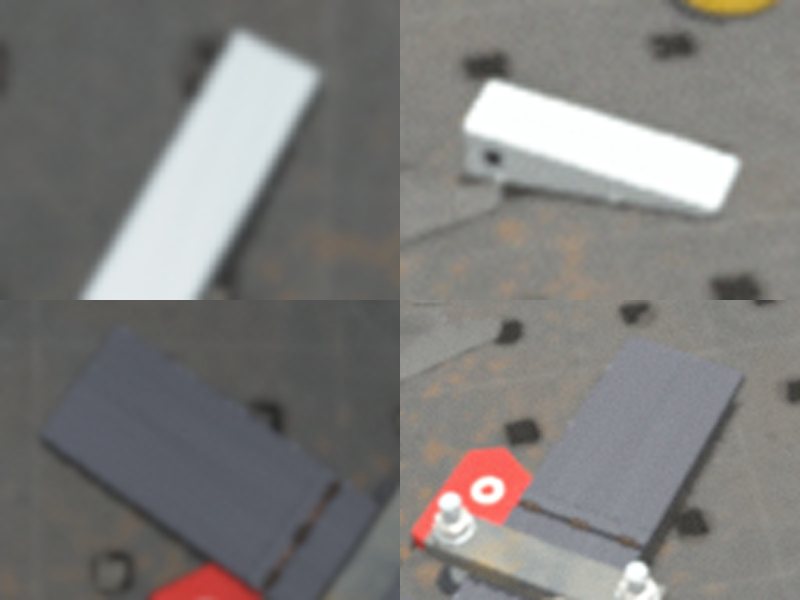

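A in the crop is a thin-toed wedge. Its butt, with a bolt hole, is at side (201,197) and its toe at side (250,207). At about 132 x 41 mm it matches the description, while B is about 157 mm long, so A is the one meant. The tongue's top-face corners are:
- **Top view:** (310,239), (330.5,211), (384,251), (365.5,276)
- **Side view:** (259,268), (297,279.5), (261.6,338), (222,323)

```bash
cat > b.py <<'E'
from fit import *
from scipy.optimize import least_squares
np.set_printoptions(precision=4,suppress=True)
obs={"top":[(310,239),(330.5,211.3),(383.8,251.3),(365.5,276.3)],"side":[(258.9,267.9),(297,279.5),(261.6,338.3),(221.8,323)]}
def mod(p):
    h=p[3]; P=np.array([[0,-.045,h+.01],[0,.045,h+.01],[.17,.045,.038],[.17,-.045,.038]]); return place(P,p)
res=lambda p:np.concatenate([(w2p(n,mod(p))-np.array(o)).ravel() for n,o in obs.items()])
r=least_squares(res,[.57,0,np.deg2rad(230),.024]); print("setup",r.x[:2],np.rad2deg(r.x[2])%360,"h",r.x[3]); print(r.fun.reshape(2,4,2))
# wedge: bright top face
ims={n:get_image(n) for n in("top","side")}
M={}
for n in ims:
    q=w2p(n,[.52,.289,.02])[0].astype(int); g=cv2.cvtColor(ims[n],cv2.COLOR_RGB2GRAY)
    m=np.zeros_like(g); w=45; m[q[1]-w:q[1]+w,q[0]-w:q[0]+w]=(g>165)[q[1]-w:q[1]+w,q[0]-w:q[0]+w]
    k,l,st,c=cv2.connectedComponentsWithStats(m); i=min(range(1,k),key=lambda j:np.hypot(*(c[j]-q))); M[n]=(l==i).astype(float); print(n,q,c[i],st[i])
T=np.array([[-.065,-.02,.032],[-.065,.02,.032],[.065,-.02,.008],[.065,.02,.008]])
f=lambda p:sum(np.abs(soft(n,place(T,p))-m).sum()/m.sum() for n,m in M.items())
p0=np.array([.52,.289,np.deg2rad(333)])
r=minimize(f,p0,method="Nelder-Mead",options=dict(initial_simplex=p0+np.array([[0,0,0],[.008,0,0],[0,.008,0],[0,0,.1]])))
print("wedge",r.x[:2],np.rad2deg(r.x[2]),r.fun)
for n in M: print(n,np.abs(soft(n,place(T,r.x))-M[n]).sum()/M[n].sum())
E
python3 b.py
```

```text
setup [0.5934 0.0124] 234.2415657927765 h 0.01846597856007411
[[[-1.101  -0.3821]
  [-1.2892 -0.6269]
  [ 1.031  -1.8135]
  [-0.8937  2.2605]]

 [[-0.0875 -0.7316]
  [ 1.0032  0.6573]
  [ 1.3571  1.4092]
  [-2.2392  0.3937]]]
top [211 252] [211.48   252.3265] [193 228  38  50 775]
side [226 200] [225.4067 201.055 ] [198 188  56  27 745]
wedge [0.5206 0.288 ] 333.76902641025515 0.2784673704944199
top 0.057406704617330793
side 0.22106066587708909
```

```bash
cat > c.py <<'E'
from fit import *
ims={n:get_image(n) for n in("top","side")}
T=np.array([[-.065,-.02,.032],[-.065,.02,.032],[.065,.02,.008],[.065,-.02,.008]])
w=place(T,[.5206,.288,np.deg2rad(333.77)])
h=.0185; s=place(np.array([[0,-.045,h+.01],[0,.045,h+.01],[.17,.045,.038],[.17,-.045,.038]]),[.5934,.0124,np.deg2rad(234.24)])
def crop(n,u,v,P,wd):
    k=400/wd; c=cv2.resize(ims[n][v:v+wd*3//4,u:u+wd],(400,300),interpolation=cv2.INTER_CUBIC)
    uv=((w2p(n,P)-[u,v]+.5)*k).round().astype(np.int32); cv2.polylines(c,[uv],True,(0,255,0),1); return c
save("ov",np.vstack([np.hstack([crop("top",175,220,w,80),crop("side",186,172,w,80)]),np.hstack([crop("top",300,205,s,100),crop("side",200,255,s,120)])]))
E
python3 c.py
```

```text
(no output)
```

View pics/ov.png

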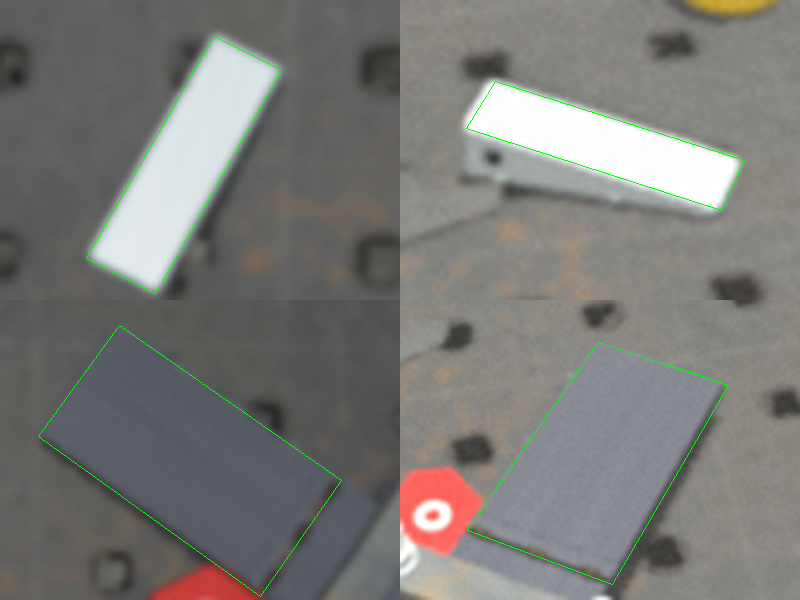

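```bash
cat > go.py <<'E'
# usage: go.py x y z yaw -> shift in tool axes, turn
import sys; from h import *
x,y,z,yw=map(float,sys.argv[1:5]); s=read_state(); p=s["position"]; a=np.deg2rad(s["eef_rot"][2]); d=np.array([x,y,z])-p
c,q=np.cos(a),np.sin(a); t=-(yw-s["eef_rot"][2]); t=(t+180)%360-180
print("shift",np.round([d[0]*c+d[1]*q,d[0]*q-d[1]*c,-d[2]],4),"turn",round(t,2),"| pos",np.round(p,4),np.round(s["eef_rot"],2),"F",np.round(s["contact_force"],1),"w",round(s["width"],4),"t",s["time_s"])
E
python3 go.py .5098 .2933 .11 153.77
```

```text
shift [-0.4005 -0.1443  0.1213] turn 9.06 | pos [0.1698 0.5494 0.2313] [179.99   0.   162.83] F [-0.1  0.4  0.6] w 0.0858 t 1.3
```

Call:
{"method": "send_rows", "body": {
  "rows": [
    [[-0.045, -0.016, 0], 2],
    [[-0.09, -0.032, 0], 4],
    [[-0.135, -0.048, 0.0], 6],
    [[-0.18, -0.065, 0.01], 9],
    [[-0.225, -0.081, 0.02], 9]
  ],
  "hand": 0.85
}}

```text
time_s: 1.8
position: [0.3623, 0.4044, 0.2116]
eef_rot: [179.9, 0.0, 153.8]
contact_force: [0.6, 0.5, -0.3]
width: 0.0723
finger_force: 0.0
```

```bash
python3 go.py .5098 .2933 .11 153.77
```

```text
shift [-0.1814 -0.0345  0.1016] turn 0.02 | pos [0.3623 0.4044 0.2116] [1.7991e+02 2.0000e-02 1.5379e+02] F [ 0.6  0.5 -0.3] w 0.0723 t 1.8
```

Call:
{"method": "send_rows", "body": {
  "rows": [
    [[-0.045, -0.0086, 0.015], 0],
    [[-0.09, -0.017, 0.035], 0],
    [[-0.135, -0.026, 0.06], 0],
    [[-0.181, -0.0345, 0.085], 0],
    [[-0.181, -0.0345, 0.11], 0]
  ]
}}

```text
time_s: 2.3
position: [0.5125, 0.2922, 0.101]
eef_rot: [179.9, 0.2, 153.6]
contact_force: [-0.2, 0.6, 0.1]
width: 0.0724
finger_force: 0.0
```

```bash
python3 go.py .5098 .2933 .001 153.77
```

```text
shift [ 0.0029 -0.0002  0.1   ] turn -0.2 | pos [0.5125 0.2922 0.101 ] [179.86   0.19 153.57] F [-0.2  0.6  0.1] w 0.0724 t 2.3
```

Call:
{"method": "send_rows", "body": {
  "rows": [
    [[0.001, 0, 0.03], 0],
    [[0.001, 0, 0.06], 0],
    [[0.001, 0, 0.085], 0],
    [[0.001, 0, 0.098], 0],
    [[0.001, 0, 0.1], 0]
  ]
}}

```text
time_s: 2.8
position: [0.5064, 0.2948, -0.0002]
eef_rot: [-179.9, -0.1, 153.8]
contact_force: [-0.8, -0.4, 0.4]
width: 0.0723
finger_force: 0.0
```

Call:
{"method": "send_rows", "body": {
  "rows": [
    [[0, 0, 0], 0],
    [[0, 0, 0], 0],
    [[0, 0, 0], 0],
    [[0, 0, 0], 0],
    [[0, 0, 0], 0]
  ],
  "hand": 0.4,
  "force": 50
}}

```text
time_s: 3.3
position: [0.5081, 0.2956, 0.003]
eef_rot: [179.9, 0.1, 153.8]
contact_force: [-0.7, -0.7, 7.3]
width: 0.0388
finger_force: 54.6
```

```bash
python3 go.py .5098 .2933 .001 153.77; python3 -c "
from h import *
save('g1',cv2.resize(get_image('side')[150:255,160:300],(800,600),interpolation=cv2.INTER_CUBIC))"
```

```text
shift [-0.0025 -0.0014  0.002 ] turn 0.06 | pos [0.5081 0.2956 0.003 ] [1.7986e+02 1.0000e-01 1.5383e+02] F [-0.7 -0.7  7.3] w 0.0388 t 3.3
```

View pics/g1.png

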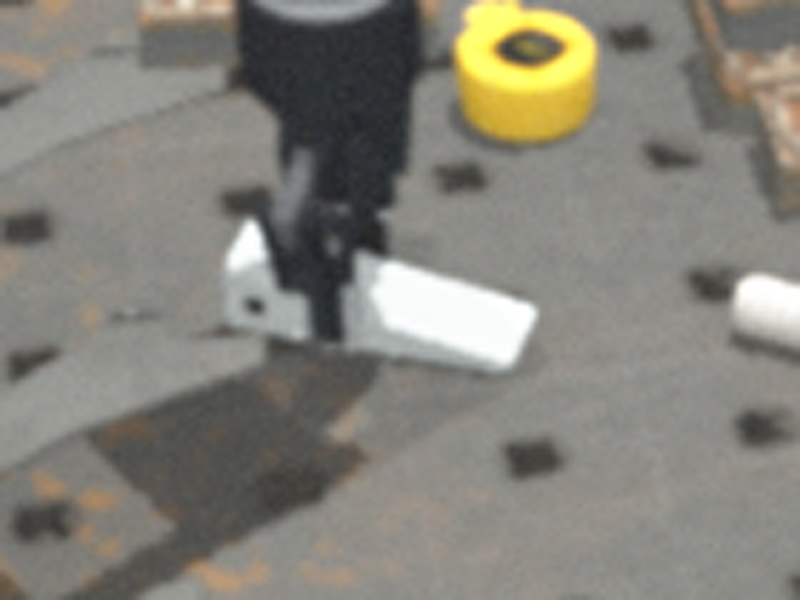

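Call:
{"method": "send_rows", "body": {
  "rows": [
    [[0, 0, -0.01], 0],
    [[0, 0, -0.03], 0],
    [[0, 0, -0.055], 0],
    [[0, 0, -0.07], 0],
    [[0, 0, -0.07], 0]
  ]
}}

```text
time_s: 3.85
position: [0.508, 0.2957, 0.0732]
eef_rot: [179.8, 0.1, 153.8]
contact_force: [0.2, 0.6, -7.1]
width: 0.0387
finger_force: 53.1
```

```bash
python3 go.py .6446 .0835 .07 54.24
```

```text
shift [-0.2162 -0.1302  0.0032] turn 99.58 | pos [0.508  0.2957 0.0732] [1.7982e+02 1.1000e-01 1.5382e+02] F [ 0.2  0.6 -7.1] w 0.0387 t 3.85
```

Call:
{"method": "send_rows", "body": {
  "rows": [
    [[-0.017, -0.0104, 0], 7],
    [[-0.035, -0.021, 0], 15],
    [[-0.052, -0.031, 0], 23],
    [[-0.07, -0.042, 0], 31],
    [[-0.0865, -0.052, 0], 39]
  ]
}}

```text
time_s: 4.35
position: [0.5609, 0.2091, 0.0695]
eef_rot: [-179.8, -0.0, 114.5]
contact_force: [0.3, 0.7, -6.8]
width: 0.0387
finger_force: 53.0
```

```bash
python3 go.py .6446 .0835 .07 54.24
```

```text
shift [-0.149   0.0241 -0.0005] turn 60.25 | pos [0.5609 0.2091 0.0695] [-1.7978e+02 -2.0000e-02  1.1449e+02] F [ 0.3  0.7 -6.8] w 0.0387 t 4.35
```

Call:
{"method": "send_rows", "body": {
  "rows": [
    [[-0.018, 0.003, 0], 8],
    [[-0.036, 0.006, 0], 16],
    [[-0.055, 0.009, 0], 24],
    [[-0.074, 0.012, 0], 32],
    [[-0.093, 0.015, 0], 40]
  ]
}}

```text
time_s: 4.85
position: [0.6134, 0.1313, 0.0692]
eef_rot: [-179.8, 0.1, 74.5]
contact_force: [0.2, 0.1, -7.3]
width: 0.0386
finger_force: 53.0
```

```bash
python3 go.py .6446 .0835 .07 54.24
```

```text
shift [-0.0377  0.0428 -0.0008] turn 20.25 | pos [0.6134 0.1313 0.0692] [-1.7978e+02  1.0000e-01  7.4490e+01] F [ 0.2  0.1 -7.3] w 0.0386 t 4.85
```

Call:
{"method": "send_rows", "body": {
  "rows": [
    [[-0.014, 0.016, 0], 8],
    [[-0.027, 0.03, 0], 15],
    [[-0.038, 0.043, 0], 20.2],
    [[-0.038, 0.043, 0], 20.2],
    [[-0.038, 0.043, 0], 20.2]
  ]
}}

```text
time_s: 5.35
position: [0.6448, 0.0841, 0.0695]
eef_rot: [-179.8, 0.1, 54.6]
contact_force: [-0.0, -0.5, -6.9]
width: 0.039
finger_force: 53.0
```

```bash
python3 go.py .6446 .0835 .004 54.24; cat > d.py <<'E'
from fit import *
import sys
x0,y0,yw,z=map(float,sys.argv[1:5])
np.set_printoptions(precision=4,suppress=True)
ims={n:get_image(n) for n in("top","side")}
T=np.array([[-.065,-.02,.032+z],[-.065,.02,.032+z],[.065,.02,.008+z],[.065,-.02,.008+z]])
w=place(T,[x0,y0,np.deg2rad(yw)])
h=.0185; s=place(np.array([[0,-.045,h+.01],[0,.045,h+.01],[.17,.045,.038],[.17,-.045,.038]]),[.5934,.0124,np.deg2rad(234.24)])
def crop(n,wd):
    q=w2p(n,w).mean(0); u,v=int(q[0]-wd*.5),int(q[1]-wd*.5); u=max(u,0);v=max(v,0)
    k=400/wd; c=cv2.resize(ims[n][v:v+wd,u:u+wd],(400,400),interpolation=cv2.INTER_CUBIC)
    for P,col in((w,(0,255,0)),(s,(255,255,0))):
        uv=((w2p(n,P)-[u,v]+.5)*k).round().astype(np.int32); cv2.polylines(c,[uv],True,col,1)
    return c
save(sys.argv[5],np.hstack([crop("top",100),crop("side",130)]))
E

```

```text
shift [-0.0006  0.0002  0.0655] turn 0.39 | pos [0.6448 0.0841 0.0695] [-1.7981e+02  1.2000e-01  5.4630e+01] F [-0.  -0.5 -6.9] w 0.039 t 5.35
```

Call:
{"method": "send_rows", "body": {
  "rows": [
    [[0, 0, 0.02], 0.3],
    [[0, 0, 0.04], 0.3],
    [[0, 0, 0.055], 0.3],
    [[0, 0, 0.063], 0.3],
    [[0, 0, 0.066], 0.3]
  ]
}}

```text
time_s: 5.85
position: [0.6452, 0.0847, 0.0041]
eef_rot: [-179.9, 0.1, 54.4]
contact_force: [-0.7, -0.3, -7.2]
width: 0.0389
finger_force: 52.9
```

Call:
{"method": "send_rows", "body": {
  "rows": [
    [[0, 0, 0], 0],
    [[0, 0, 0], 0]
  ]
}}

```text
time_s: 6.05
position: [0.6468, 0.0845, 0.0062]
eef_rot: [179.9, -0.1, 54.3]
contact_force: [1.9, -0.4, -7.0]
width: 0.0388
finger_force: 52.9
```

```bash
python3 go.py .6446 .0835 .003 54.24; python3 d.py .636 .0717 234.24 0 pl
```

```text
shift [-0.0021 -0.0012  0.0032] turn 0.09 | pos [0.6468 0.0845 0.0062] [ 1.7993e+02 -7.0000e-02  5.4330e+01] F [ 1.9 -0.4 -7. ] w 0.0388 t 6.05
```

View pics/pl.png

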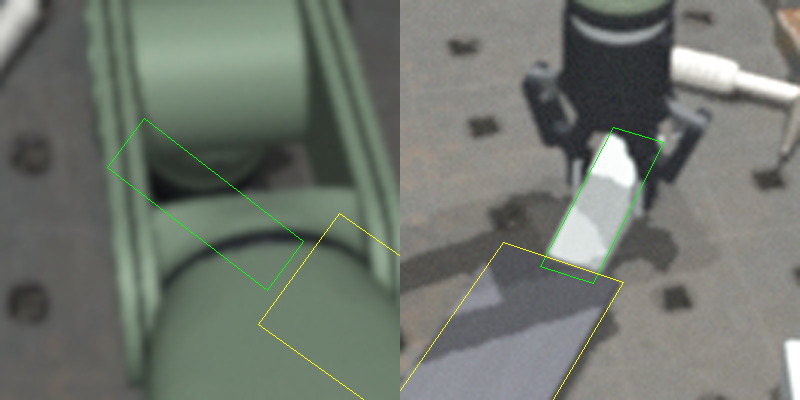

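Side view: the wedge is gripped and in line with the tongue. Its toe, near crop (575,262), is just short of the free edge, and it still hangs about 3 mm above the table. I'll lower it the rest of the way.

Call:
{"method": "send_rows", "body": {
  "rows": [
    [[0, 0, 0.001], 0],
    [[0, 0, 0.002], 0],
    [[0, 0, 0.003], 0],
    [[0, 0, 0.003], 0],
    [[0, 0, 0.003], 0]
  ]
}}

```text
time_s: 6.65
position: [0.6462, 0.0843, 0.0031]
eef_rot: [180.0, -0.0, 54.3]
contact_force: [-1.7, 0.6, 0.1]
width: 0.039
finger_force: 53.9
```

```bash
python3 go.py .6446 .0835 .003 54.24
```

```text
shift [-0.0016 -0.0008  0.0001] turn 0.09 | pos [0.6462 0.0843 0.0031] [ 1.7997e+02 -2.0000e-02  5.4330e+01] F [-1.7  0.6  0.1] w 0.039 t 6.65
```

Call:
{"method": "send_rows", "body": {
  "rows": [
    [[-0.007, 0, 0], 0],
    [[-0.016, -0.0008, 0], 0],
    [[-0.026, -0.0008, 0], 0],
    [[-0.036, -0.0008, 0], 0],
    [[-0.043, -0.0008, 0], 0]
  ]
}}

```text
time_s: 7.15
position: [0.6207, 0.0492, 0.0031]
eef_rot: [179.9, -0.1, 54.3]
contact_force: [2.9, 4.6, 1.0]
width: 0.0386
finger_force: 54.0
```

Call:
{"method": "send_rows", "body": {
  "rows": [
    [[-0.002, 0, 0], 0],
    [[-0.002, 0, 0], 0],
    [[-0.002, 0, 0], 0]
  ]
}}

```text
time_s: 7.45
position: [0.6194, 0.0475, 0.003]
eef_rot: [179.9, 0.0, 54.3]
contact_force: [1.1, 0.4, 5.9]
width: 0.0389
finger_force: 54.6
```

```bash
python3 go.py .6446 .0835 .003 54.24;  python3 d.py .6106 .0363 234.24 0 pl2
```

```text
shift [ 0.0439 -0.0005  0.    ] turn 0.08 | pos [0.6194 0.0475 0.003 ] [1.7994e+02 1.0000e-02 5.4320e+01] F [1.1 0.4 5.9] w 0.0389 t 7.45
```

View pics/pl2.png

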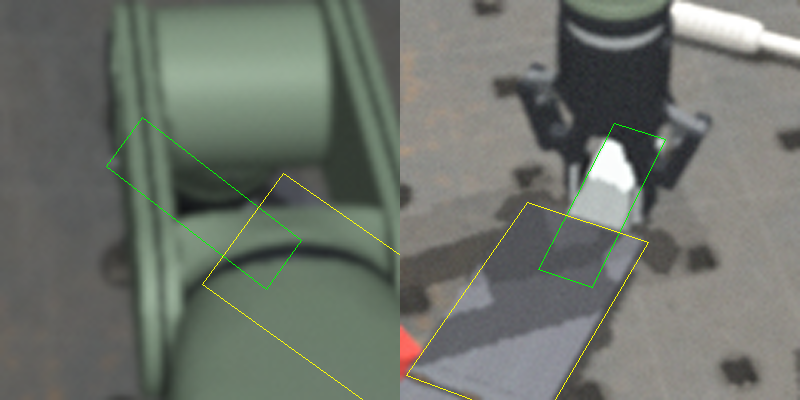

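Call:
{"method": "send_rows", "body": {
  "rows": [
    [[0, 0, 0], 0],
    [[0, 0, 0], 0],
    [[0, 0, 0], 0],
    [[0, 0, 0], 0]
  ],
  "hand": 0.7
}}

```text
time_s: 7.95
position: [0.6186, 0.0481, 0.0018]
eef_rot: [-179.9, 0.1, 54.3]
contact_force: [-0.0, -0.0, -0.1]
width: 0.0599
finger_force: 0.0
```

Call:
{"method": "send_rows", "body": {
  "rows": [
    [[0, 0, -0.015], 0],
    [[0, 0, -0.04], 0],
    [[0.01, 0, -0.055], 0],
    [[0.05, 0, -0.06], 0],
    [[0.08, 0, -0.06], 0]
  ]
}}

```text
time_s: 8.45
position: [0.6673, 0.1142, 0.0639]
eef_rot: [179.9, -0.1, 54.3]
contact_force: [0.4, -0.1, 0.4]
width: 0.0599
finger_force: 0.0
```

Call:
{"method": "send_rows", "body": {
  "rows": [
    [[0.015, 0, 0], 0],
    [[0.015, 0, 0], 0],
    [[0.015, 0, 0], 0]
  ],
  "hand": 0.1
}}

```text
time_s: 8.75
position: [0.6734, 0.1246, 0.0614]
eef_rot: [-179.9, 0.1, 54.3]
contact_force: [0.4, -0.6, -0.6]
width: 0.0165
finger_force: 0.0
```

```bash
python3 go.py .6194 .0475 .007 54.24;  python3 d.py .6106 .0363 234.24 0 pl3
```

```text
shift [-0.0941  0.0011  0.0544] turn 0.1 | pos [0.6734 0.1246 0.0614] [-1.7991e+02  1.3000e-01  5.4340e+01] F [ 0.4 -0.6 -0.6] w 0.0165 t 8.75
```

View pics/pl3.png

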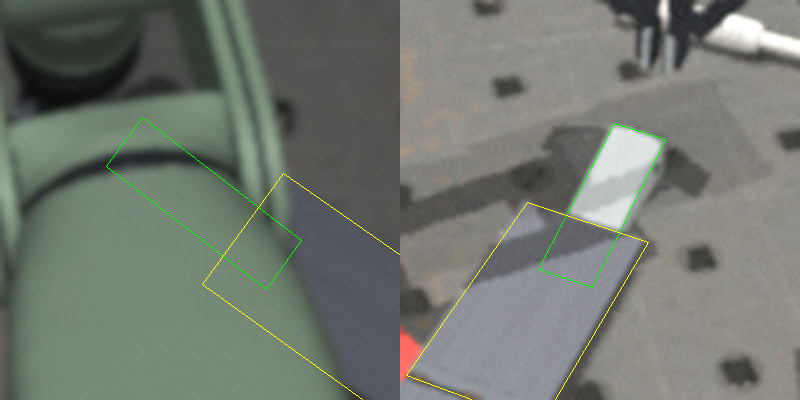

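Side view: the wedge matches the predicted outline. It lies straight and central, with its butt at crop (640,132) and its toe about 36 mm under the tongue. Next I'll go down behind the butt and push.

Call:
{"method": "send_rows", "body": {
  "rows": [
    [[0, 0.001, 0.02], 0.1],
    [[0, 0.001, 0.04], 0.1],
    [[0, 0.001, 0.05], 0.1],
    [[0, 0.001, 0.053], 0.1],
    [[0, 0.001, 0.053], 0.1]
  ]
}}

```text
time_s: 9.35
position: [0.6752, 0.1243, 0.0093]
eef_rot: [-180.0, 0.0, 54.2]
contact_force: [-0.2, 0.1, 0.6]
width: 0.0086
finger_force: 0.0
```

Call:
{"method": "send_rows", "body": {
  "rows": [
    [[-0.01, 0, 0], 0],
    [[-0.018, 0, 0], 0],
    [[-0.024, 0, 0], 0],
    [[-0.028, 0, 0], 0],
    [[-0.03, 0, 0], 0]
  ]
}}

```text
time_s: 9.85
position: [0.6576, 0.1, 0.0096]
eef_rot: [180.0, -0.0, 54.2]
contact_force: [0.3, 0.4, 0.4]
width: 0.0083
finger_force: 0.0
```

```bash
python3 go.py .6194 .0475 .007 54.24
```

```text
shift [-0.0649 -0.0003  0.0026] turn -0.04 | pos [0.6576 0.1    0.0096] [ 1.7999e+02 -1.0000e-02  5.4200e+01] F [0.3 0.4 0.4] w 0.0083 t 9.85
```

Call:
{"method": "send_rows", "body": {
  "rows": [
    [[-0.002, 0, 0], 0],
    [[-0.004, 0, 0], 0],
    [[-0.006, 0, 0], 0],
    [[-0.008, 0, 0], 0],
    [[-0.01, 0, 0], 0]
  ]
}}

```text
time_s: 10.35
position: [0.6525, 0.0928, 0.0095]
eef_rot: [180.0, -0.1, 54.2]
contact_force: [1.7, 2.8, -0.2]
width: 0.0083
finger_force: 2.1
```

Call:
{"method": "send_rows", "body": {
  "rows": [
    [[-0.0015, 0, 0], 0],
    [[-0.003, 0, 0], 0],
    [[-0.0045, 0, 0], 0],
    [[-0.006, 0, 0], 0],
    [[-0.0075, 0, 0], 0]
  ]
}}

```text
time_s: 10.85
position: [0.6478, 0.0863, 0.0095]
eef_rot: [180.0, -0.0, 54.2]
contact_force: [2.6, 3.2, -0.5]
width: 0.0085
finger_force: 2.3
```

```bash
python3 go.py .6194 .0475 .007 54.24; python3 d.py .6106 .0363 234.24 0 pl4
```

```text
shift [-0.048  -0.0003  0.0025] turn -0.02 | pos [0.6478 0.0863 0.0095] [ 1.7999e+02 -3.0000e-02  5.4220e+01] F [ 2.6  3.2 -0.5] w 0.0085 t 10.85
```

Call:
{"method": "send_rows", "body": {
  "rows": [
    [[-0.001, 0, 0], 0],
    [[-0.002, 0, 0], 0],
    [[-0.003, 0, 0], 0],
    [[-0.004, 0, 0], 0],
    [[-0.005, 0, 0], 0]
  ]
}}

```text
time_s: 11.45
position: [0.6449, 0.0823, 0.0094]
eef_rot: [180.0, -0.0, 54.2]
contact_force: [3.6, 4.7, 1.8]
width: 0.0085
finger_force: 2.5
```

Call:
{"method": "send_rows", "body": {
  "rows": [
    [[-0.0006, 0, 0], 0],
    [[-0.0012, 0, 0], 0],
    [[-0.0018, 0, 0], 0],
    [[-0.0024, 0, 0], 0],
    [[-0.003, 0, 0], 0]
  ]
}}

```text
time_s: 11.95
position: [0.6431, 0.0799, 0.0094]
eef_rot: [180.0, -0.0, 54.2]
contact_force: [2.1, 4.7, 1.0]
width: 0.0087
finger_force: 2.5
```

Call:
{"method": "send_rows", "body": {
  "rows": [
    [[-0.0004, 0, 0], 0],
    [[-0.0008, 0, 0], 0],
    [[-0.0012, 0, 0], 0],
    [[-0.0016, 0, 0], 0],
    [[-0.002, 0, 0], 0]
  ]
}}

```text
time_s: 12.45
position: [0.642, 0.0782, 0.0095]
eef_rot: [180.0, -0.0, 54.2]
contact_force: [2.5, 4.8, 1.5]
width: 0.0086
finger_force: 2.5
```

```bash
python3 go.py .6194 .0475 .007 54.24
```

```text
shift [-0.0381 -0.0004  0.0025] turn -0.02 | pos [0.642  0.0782 0.0095] [ 1.7998e+02 -3.0000e-02  5.4220e+01] F [2.5 4.8 1.5] w 0.0086 t 12.45
```

Call:
{"method": "send_rows", "body": {
  "rows": [
    [[-0.0004, 0, 0], 0],
    [[-0.0008, 0, 0], 0],
    [[-0.0012, 0, 0], 0],
    [[-0.0016, 0, 0], 0],
    [[-0.002, 0, 0], 0]
  ]
}}

```text
time_s: 12.95
position: [0.6408, 0.0766, 0.0094]
eef_rot: [180.0, -0.0, 54.2]
contact_force: [3.3, 5.0, 1.0]
width: 0.0083
finger_force: 2.6
```

Call:
{"method": "send_rows", "body": {
  "rows": [
    [[-0.0004, 0, 0], 0],
    [[-0.0008, 0, 0], 0],
    [[-0.0012, 0, 0], 0],
    [[-0.0016, 0, 0], 0]
  ]
}}

```text
time_s: 13.35
position: [0.6399, 0.0753, 0.0094]
eef_rot: [180.0, -0.0, 54.2]
contact_force: [3.1, 4.7, 1.6]
width: 0.0087
finger_force: 2.6
```

Call:
{"method": "send_rows", "body": {
  "rows": [
    [[-0.0004, 0, 0], 0],
    [[-0.0008, 0, 0], 0],
    [[-0.0012, 0, 0], 0],
    [[-0.0016, 0, 0], 0]
  ]
}}

```text
time_s: 13.75
position: [0.6393, 0.0744, 0.0094]
eef_rot: [180.0, -0.1, 54.2]
contact_force: [4.1, 6.4, -0.2]
width: 0.0086
finger_force: 3.4
```

Call:
{"method": "send_rows", "body": {
  "rows": [
    [[-0.0004, 0, 0], 0],
    [[-0.0008, 0, 0], 0],
    [[-0.0012, 0, 0], 0],
    [[-0.0016, 0, 0], 0]
  ]
}}

```text
time_s: 14.15
position: [0.6388, 0.0736, 0.0095]
eef_rot: [179.9, -0.2, 54.2]
contact_force: [5.0, 7.5, 0.1]
width: 0.0085
finger_force: 4.3
```

Call:
{"method": "send_rows", "body": {
  "rows": [
    [[-0.0004, 0, 0], 0],
    [[-0.0008, 0, 0], 0],
    [[-0.0008, 0, 0], 0]
  ]
}}

```text
time_s: 14.45
position: [0.6385, 0.0731, 0.0095]
eef_rot: [179.9, -0.2, 54.2]
contact_force: [4.6, 7.0, -1.3]
width: 0.0086
finger_force: 4.5
```

```bash
python3 go.py .6194 .0475 .007 54.24
```

```text
shift [-0.032  -0.0005  0.0025] turn -0.05 | pos [0.6385 0.0731 0.0095] [179.94  -0.19  54.19] F [ 4.6  7.  -1.3] w 0.0086 t 14.45
```

Push force rose from a steady 5 N to about 9 N over the last 2 mm, so the wedge now bears on the tongue with about 3–5 N. I'll back off and check.

Call:
{"method": "send_rows", "body": {
  "rows": [
    [[0.003, 0, 0], 0],
    [[0.008, 0, 0], 0],
    [[0.018, 0, 0], 0],
    [[0.03, 0, 0], 0],
    [[0.03, 0, -0.02], 0]
  ]
}}

```text
time_s: 14.95
position: [0.6539, 0.0975, 0.0267]
eef_rot: [-179.8, 0.2, 54.3]
contact_force: [-1.1, -1.0, 0.4]
width: 0.0084
finger_force: 0.0
```

Call:
{"method": "send_rows", "body": {
  "rows": [
    [[0, 0, -0.04], 0],
    [[0.02, 0, -0.085], 0],
    [[0.02, 0, -0.13], 0],
    [[0.02, 0, -0.17], 0],
    [[0.02, 0, -0.17], 0]
  ]
}}

```text
time_s: 15.45
position: [0.6701, 0.1137, 0.2068]
eef_rot: [179.4, -0.5, 54.3]
contact_force: [-0.0, 0.0, 0.2]
width: 0.0087
finger_force: 0.0
```

Call:
{"method": "send_rows", "body": {
  "rows": [
    [[0.04, -0.02, 0], 0],
    [[0.08, -0.04, 0], 0],
    [[0.11, -0.06, 0], 0],
    [[0.11, -0.06, 0], 0]
  ]
}}

```text
time_s: 15.85
position: [0.6816, 0.2422, 0.1977]
eef_rot: [-179.9, -0.0, 54.5]
contact_force: [0.1, 0.6, 0.4]
width: 0.0086
finger_force: 0.0
```

```bash
python3 go.py .6194 .0475 .007 54.24; python3 d.py .5934 .0124 234.24 0 fin
```

```text
shift [-0.1947  0.0624  0.1907] turn 0.28 | pos [0.6816 0.2422 0.1977] [-1.7988e+02 -2.0000e-02  5.4520e+01] F [0.1 0.6 0.4] w 0.0086 t 15.85
```

View pics/fin.png

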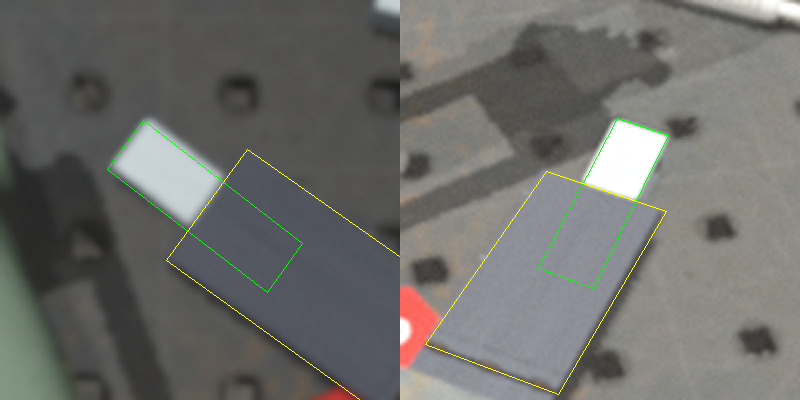

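Both views show the wedge straight and central under the free edge, with its butt at top-crop (125,143) and its toe about 65 mm in. The robot is clear, so I'm handing in.

```bash
python3 -c "
from h import *
print(env.sign_off())"
```

```text
the job is handed in; nothing more can be done
None
```

The wedge is about 65 mm in, straight and central under the tongue's free end, bearing at an estimated 3–5 N (push force peaked near 9 N), and the job was handed in at about 16 s with the robot clear.

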